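Fit the missing wheel to the rover

ROBOT

A 7-joint arm with a two-finger parallel gripper is mounted at the origin on the work surface. World frame = base frame: x ahead of the robot, y to its left, z up, the work surface at z = 0. Lengths are in m, angles in rad, forces in N, time in s.
With the tool pointing down it reaches from about 0.425 to 0.8 m from the base axis. Payload 8.3 kg.
Tool frame: the origin (TCP) lies between the finger pads; the fingertips stand 19 mm ahead of it and the grasp point (between the pads) is the TCP; z points along the fingers, y is the line along which they close (so a half turn about z gives the same grasp; the last joint's range is limited). The gripper opens to 85 mm and grips with 20 to 120 N. Pads are 22 mm wide; open, the fingers measure 114 mm over their backs; the gripper's body (76 mm by 85 mm) begins 54 mm behind the grasp point. The pads swing forward as they close: fully open they stand 13 mm farther back than shut.
Start: joints at [1.27, 0.383, 0.016, 1.37, -0.006, 1.388, -0.046], TCP at [0.147, -0.607, 0.25] pointing down, gripper open.
Joint ranges: [-2.95, 2.95], [-0.25, 2.06], [-1.52, 1.56], [0.18, 2.33], [-1.44, 4.58], [0.02, 2.06], [-3.01, 3.01]. Speed limits (rad/s): [2.39, 2.39, 3.01, 3.01, 3.14, 3.14, 3.14].

INTERFACE

Orientations are given as [roll, pitch, yaw] about the fixed x, y, z axes, in that order (R = Rz(yaw) Ry(pitch) Rx(roll)).
In Python, from plant import arm gives the robot as it stands. Calls block until the motion is done:
- arm.move_to(position, orientation): joint-space move of the TCP to a pose.
- arm.movel(position, rot=None, rate=0.15, guard=None): straight line of the TCP; rot=None keeps the orientation; rate is the mean speed in m/s. With guard (N) it stops when the force on the tool has changed by that much, and returns True; else False.
- arm.set_joints(angles): joint-space move.
- arm.ungrasp() and arm.close(newtons=None): open the fingers fully, or close them until they stop; newtons is the grip in N (None keeps the last).
- arm.dwell(seconds).
- arm.inverse_kinematics(position, orientation): joint angles nearest the present ones, or None.
- arm.grab_frame(name): name is "side" or "top"; returns a dict with "frame" (420x560x3 uint8, red, green, blue), "fx", "fy", "cx", "cy" (pixels), "k1" (the pictures are not rectified: a ray, as slopes to the right and down, at radius r is drawn at 1 + k1 r^2 times it, then the intrinsics apply), "position" and "attitude" of the camera in the world. Camera axes: x right, y up, looking along -z (the intrinsics and any distortion apply to the point x, -y, -z); pixel columns grow to the right and rows downward; lengths in m; the calibration is good to about 2 mm. A picture is of the moment at which its call begins. There is no depth.
A pose or a line that the arm cannot do raises arm.Unreachable and nothing moves.
- arm.close_job(): hands the job in; it is judged then, once.
Readings, each from a call of its own:
- arm.current_time_s(): time.
- arm.current_q(): joint angles.
- arm.current_dq(): joint speeds.
- arm.current_joint_torque(): joint torques, N m.
- arm.current_eef_pos(): TCP position.
- arm.current_ee_rot(): TCP orientation.
- arm.current_contact_force(): force on the tool from outside, world axes, zero at the start.
- arm.current_torque(): the same for the moment, N m.
- arm.current_finger_gap(): finger opening in m.
- arm.current_finger_force(): force on a finger pad.
Only numpy, scipy, OpenCV 4.12 (cv2) and the standard library are available. Lean on these libraries where they do the work, as an engineer would, in place of code of your own. Each camera call takes 0.05 s, during which the arm holds its last target. There are 200 camera calls.

TASK

Fit the missing wheel to the little rover on its block: slide the spacer onto the bare axle until it sits against the gearbox nose, then the wheel up against the spacer, then push the hub cap on, open end first, until it snaps fully home over the axle's end. The axle is clamped at some height in its slot, so find it by eye or touch, feel your way on, and go slowly and gently: never load the rover with more than 50 N. Leave the screwdriver, the thread cone and the pencil box where they are.

Things in the scene. Friction and masses are not known exactly. Their poses are not given: they have to be found in the camera images.
- rover: Small plywood rover fixed on a block, wheels clear of the bench; tray 220 mm long (x), 110 mm wide (y), top 104 mm above the bench (109 over the electronics). Origin on the bench under its middle. Three corners have finished wheels; the +x, +y corner has only a bare steel axle pointing along +y. The wheel 150 mm behind it (-x) shows the finished job.
- axle_tip (a point): Free end of the bare axle if its motor sat at the foot of its upright mounting slot (75 mm above the bench), rover's axes. In truth it is clamped rigidly somewhere 2 to 19 mm higher, and up to 1 mm to either side. Axle 10 mm thick, polished, 62 mm long, tip chamfered to 8.4 mm. 12 mm before the tip two sprung balls stand 2 mm proud at its +x and -x sides; each part must be pushed over them (5 to 12 N).
- axle_seat (a point): Centre of the face of the gearbox nose (20 mm in diameter, standing 16 mm out from the tray's wall) where the axle comes out and the spacer comes to rest: 62 mm in -y from axle_tip, given for the same lowest setting; true along the axle. Bring parts home slowly (30 mm/s or less); 15 N at the hand is ample.
- spacer: White plastic spacer ring, 24 mm in diameter, 14 mm long, 12 g. Bore 11.5 mm, right through along its y axis; origin on the bore axis at mid length. It waits bore level in a notched post of the stand, only its bottom 3 mm in the notch. Fitted, it fills the first 14 mm of the axle.
- wheel: Wheel with black rubber tyre, 60 mm in diameter, tyre 24 mm wide, hub 26 mm long, 70 g; the same either way round. Bore 11.5 mm, right through along its y axis; origin on the bore axis at mid length. It waits bore level in a notched post of the stand, only its bottom 3 mm in the notch. Fitted, its hub fills the axle from 14 to 40 mm.
- cap: Black plastic hub cap, 30 mm in diameter, 34 mm long, 25 g. Origin midway on its y axis; open mouth (bore 11.5 mm, 21.2 deep) at y = -17 mm, closed end at +17. It waits like the others, mouth to the stand's -y. 9 mm short of home its mouth meets the balls; pushed over them it snaps on, a groove inside holding it. Home: bore's bottom on the axle's tip, mouth 40.8 mm from the gearbox nose.
- stand: Fixed plywood stand, 90 mm (x) by 190 mm (y), base 12 mm thick, origin under its middle on the bench; three posts 18 mm (x) by 14 mm (y), 55 mm high, at y = -60, 0 and +60 mm hold spacer, wheel and cap, in any order, bores along the stand's y.
- screwdriver: Screwdriver lying on the bench, 160 mm long; not part of the job, leave it.
- cone: Cream cone of thread, 68 mm wide at the foot and 98 mm high, standing on the bench; leave it.
- pencil_box: Open plywood box, 90 x 70 x 55 mm, with pens; leave it.

How it is judged:
On the way, in this order (a step that is already met when the one before it is completed fails the run):
1. the spacer is on the axle against the gearbox nose, to 6 mm (y of spacer in the frame of rover between 0.0765 and 0.084 m and x of spacer in the frame of rover between 0.071 and 0.079 m and z of spacer in the frame of rover between 0.075 and 0.095 m and angle between the y axis of spacer and the y axis of rover, either way round below 0.15 rad), for 0.2 s.
2. the wheel is on the axle up against the spacer, to 6 mm (all of step 1 and y of wheel in the frame of rover between 0.0965 and 0.104 m and x of wheel in the frame of rover between 0.071 and 0.079 m and z of wheel in the frame of rover between 0.075 and 0.095 m and angle between the y axis of wheel and the y axis of rover, either way round below 0.15 rad), for 0.2 s.
3. the cap is snapped home (y of cap in the frame of rover between 0.127 and 0.1313 m and x of cap in the frame of rover between 0.071 and 0.079 m and z of cap in the frame of rover between 0.075 and 0.095 m and angle between the y axis of each of cap, wheel, spacer and the y axis of rover, either way round below 0.15 rad and y of wheel in the frame of rover between 0.0965 and 0.101 m and x of wheel in the frame of rover between 0.071 and 0.079 m and z of wheel in the frame of rover between 0.075 and 0.095 m and y of spacer in the frame of rover between 0.0765 and 0.0805 m and x of spacer in the frame of rover between 0.071 and 0.079 m and z of spacer in the frame of rover between 0.075 and 0.095 m), for 0.2 s.
At the end, for the whole second after the job is handed in: Spacer on the axle within 2.5 mm of the gearbox nose, wheel outside it within 3 mm of touching the spacer, cap snapped on outside the wheel within 2.5 mm of fully home; all at rest and let go (all of step 3 and linear speed of each of spacer, wheel, cap below 0.02 m/s).
It fails at once if the rover, its axle or what is on it is loaded with more than 50 N (contact force between rover and anything else above 50 N).
It fails at once if the screwdriver is moved by more than 30 mm (distance of screwdriver from where it was at the start of the episode above 0.03 m).
It fails at once if the thread cone is moved by more than 30 mm or tipped (distance of cone from where it was at the start of the episode above 0.03 m or angle between cone's own z axis and vertical above 0.5 rad).
It fails at once if the pencil box is moved by more than 30 mm (distance of pencil_box from where it was at the start of the episode above 0.03 m).
It also fails if it takes over 72 s, if anything falls off the work surface, if the arm or the gripper's body presses on something with over 40 N, if the wrist force passes 120 N, or if a joint passes its speed limit or range.

## Working session

There is one attempt and no reset: what is moved stays moved. The work goes in short steps, each a Python script; the robot and the scene stay as the last script left them, time stands still between calls to the robot, and variables do not carry over. Pictures are saved under pics/ and viewed, at most 10 in all, crops included, and the job is handed in when it is done.

```bash
mkdir -p pics; ls
python3 - <<'E'
from plant import arm
import cv2
for n in("side","top"):
    f=arm.grab_frame(n); cv2.imwrite(f"pics/{n}0.png",f["frame"][:,:,::-1])
    print({k:v for k,v in f.items() if k!="frame"})
print(arm.current_time_s(),arm.current_ee_rot())
E
```

```text
pics
{'fx': 388.64246721163585, 'fy': 388.64246721163585, 'cx': 278.57952603070163, 'cy': 204.33540918161444, 'k1': -0.015073543968936953, 'position': array([0.1950885 , 0.53343594, 0.71581895]), 'attitude': array([ 0.79322589,  0.02092914, -2.55727705])}
{'fx': 445.63374099213223, 'fy': 445.63374099213223, 'cx': 282.0972779616263, 'cy': 214.43592639910577, 'k1': -0.05819699270842041, 'position': array([ 0.33782042, -0.00722685,  1.15925041]), 'attitude': array([ 0.22109989, -0.0016139 , -1.59403746])}
0.1 [-3.13981965e+00  3.55731950e-05  2.37878548e-01]
```

View pics/side0.png

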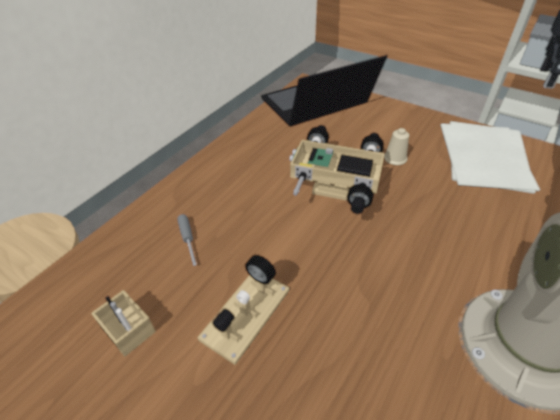

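View pics/top0.png

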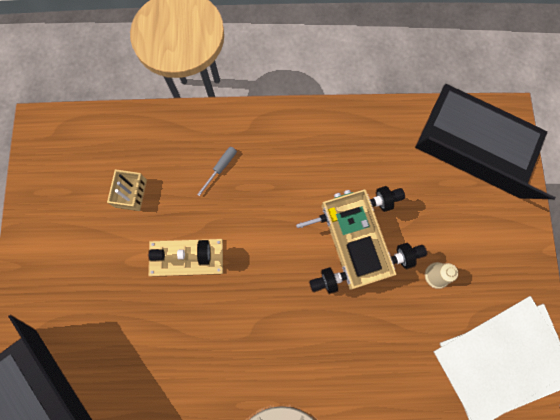

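The views show the stand at top (186,257) with wheel nearest the rover (204,252), spacer in the middle (181,255) and cap at (156,255). The rover is at (360,240), its bare axle running (325,217) to (298,226). I'll enlarge crops next.

Run:
```python
import cv2,numpy as np
t=cv2.imread("pics/top0.png");s=cv2.imread("pics/side0.png")
def c(im,x,y,w,h,k):
    return cv2.resize(im[y:y+h,x:x+w],None,fx=k,fy=k,interpolation=cv2.INTER_CUBIC)
A=c(t,140,225,100,60,4);B=c(t,290,180,100,90,4)
C=c(s,195,250,100,110,3.63636);D=c(s,280,120,110,100,3.63636)
o=np.zeros((600,800,3),np.uint8)
o[:240,:400]=A;o[240:600,:400]=B
for im,x,y in((C,400,0),):
    o[:400,400:400+im.shape[1]]=im[:400]
cv2.imwrite("pics/c1.png",o)
o=c(s,270,110,130,100,6); cv2.imwrite("pics/c2.png",o)
```

```text
(no output)
```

View pics/c1.png

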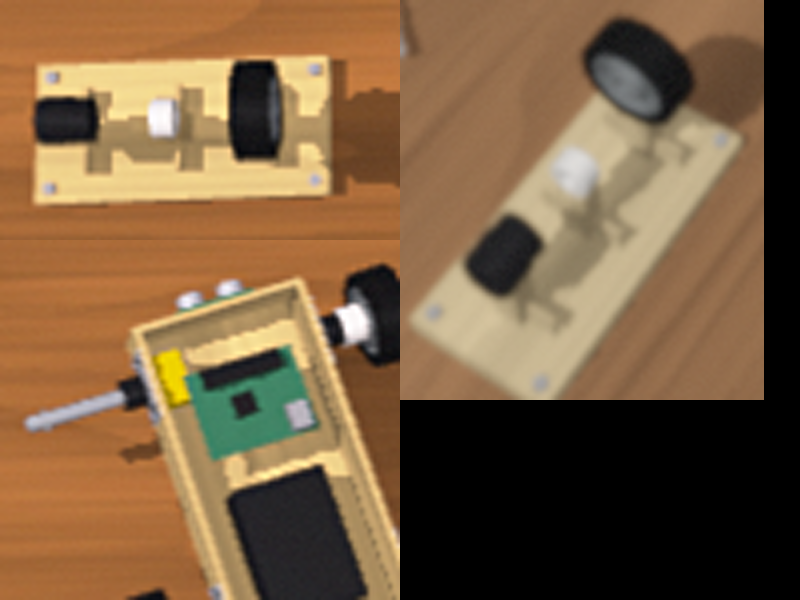

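View pics/c2.png

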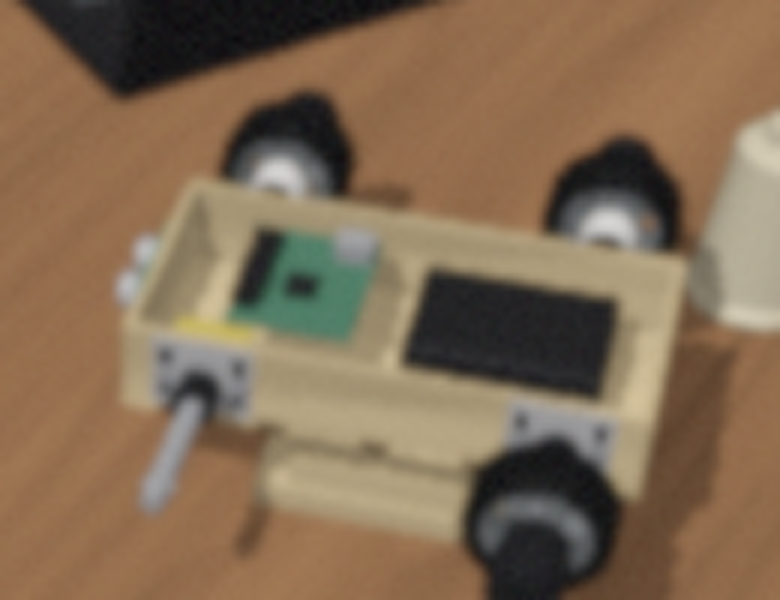

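The crops show the tray corners and the axle clearly. Tip at top ≈(297.5,225.5) and side ≈(295.3,192.8). The cap's mouth direction isn't clear, so I'll stretch the contrast on it and compute poses.

```bash
cat > geo.py <<'E'
import numpy as np,cv2
from scipy.spatial.transform import Rotation as Rn
def ray(f,u,v):
    d=np.array([(u-f["cx"])/f["fx"],(v-f["cy"])/f["fy"]]);p=d.copy()
    for _ in range(10): p=d/(1+f["k1"]*(p@p))
    w=Rn.from_euler("xyz",f["attitude"]).apply([p[0],-p[1],-1]);return f["position"],w/np.linalg.norm(w)
def onz(f,uv,z):
    o,d=ray(f,*uv);return o+d*(z-o[2])/d[2]
def tri(f,a,g,b):
    o,d=ray(f,*a);p,e=ray(g,*b)
    s=np.linalg.lstsq(np.c_[d,-e],p-o,rcond=None)[0]
    x,y=o+s[0]*d,p+s[1]*e;return (x+y)/2,np.linalg.norm(x-y)*1e3
def rigid(loc,w):
    loc=np.array(loc,float);w=np.array(w)[:,:2];a=loc-loc.mean(0);b=w-w.mean(0)
    th=np.arctan2((a[:,0]*b[:,1]-a[:,1]*b[:,0]).sum(),(a*b).sum())
    R=np.array([[np.cos(th),-np.sin(th)],[np.sin(th),np.cos(th)]]);t=w.mean(0)-R@loc.mean(0)
    return t,th,np.linalg.norm((R@loc.T).T+t-w,axis=1)*1e3
E
python3 - <<'E'
from geo import *
from plant import arm
np.set_printoptions(precision=4,suppress=True)
t=arm.grab_frame("top");s=arm.grab_frame("side")
# rover tray corners: (+x-? ) local order
L=[(.11,.055),(.11,-.055),(-.11,-.055),(-.11,.055)]
sc=[(291.2,163.7),(303.3,140.3),(384.5,153.7),(377.2,179.2)]
print("rover side",rigid(L,[onz(s,c,.104) for c in sc]))
tc=[(323,202.5),(365.75,190)]
print("rover top",rigid(L[:2],[onz(t,c,.104) for c in tc]))
print("tip",tri(t,(297.5,225.5),s,(295.3,192.8)))
print("nose",tri(t,(290+140/4,180+150/4),s,(270+200/6,110+392/6)))
# stand corners, top crop/4+(140,225)
q=[(37,65),(328,57),(330,193),(35,204)]
W=[onz(t,(140+a/4,225+b/4),.012) for a,b in q]
for off in (1,):
    print("stand",rigid([(.045,.095),(.045,-.095),(-.045,-.095),(-.045,.095)],W))
def blob(f,box,lo,hi):
    x,y,w,h=box;im=f["frame"][y:y+h,x:x+w].astype(int)
    m=((im.min(2)>=lo)&(im.max(2)<=hi)&(im.max(2)-im.min(2)<40)).astype(np.uint8)
    n,_,st,c=cv2.connectedComponentsWithStats(m);i=1+st[1:,4].argmax();print(st[i]+[x,y,0,0,0]);return c[i]+[x,y]
wa=blob(t,(165,235,30,35),150,255);wb=blob(s,(230,280,30,35),150,255);print("spacer",wa,wb,tri(t,wa,s,wb))
wa=blob(t,(140,235,30,35),0,60);wb=blob(s,(205,300,33,35),0,60);print("cap",wa,wb,tri(t,wa,s,wb))
wa=blob(t,(190,230,30,45),0,70);print("wheel",wa)
def e(f,x,y,w,h,g): 
    im=f["frame"][y:y+h,x:x+w,::-1].astype(float)
    return cv2.resize(np.clip(im*g,0,255).astype(np.uint8),(400,300),interpolation=cv2.INTER_CUBIC)
o=np.vstack([np.hstack([e(t,146,240,28,21,3.5),e(s,208,304,32,24,3.5)]),np.hstack([e(t,340,180,80,120*1,1.2)[:, :],e(s,340,170,48,36,3.5)])])
cv2.imwrite("pics/c3.png",o)
E
```

```text
rover side (array([ 0.5119, -0.1968]), np.float64(0.2710750714246882), array([2.0919, 5.097 , 1.5382, 5.8447]))
rover top (array([ 0.5111, -0.1976]), np.float64(0.2682622968873804), array([0.4137, 0.4137]))
tip (array([ 0.5509, -0.0522,  0.0801]), np.float64(1.169722426058251))
nose (array([ 0.57  , -0.1214,  0.0767]), np.float64(1.651455392372618))
stand (array([0.4875, 0.2377]), np.float64(0.013652411919408775), array([0.9394, 0.9355, 0.81  , 0.223 ]))
[177 250   8   9  57]
[236 290  14  15 149]
spacer [180.0351 253.8947] [242.5503 296.4698] (array([0.4889, 0.2394, 0.0682]), np.float64(0.16118715781716297))
[149 250  15  11 153]
[214 310  20  21 255]
cap [155.9935 254.6797] [223.2863 320.0706] (array([0.4879, 0.2988, 0.0694]), np.float64(0.2511831343420705))
[197 240  13  25 251]
wheel [202.8167 252.1474]
```

View pics/c3.png

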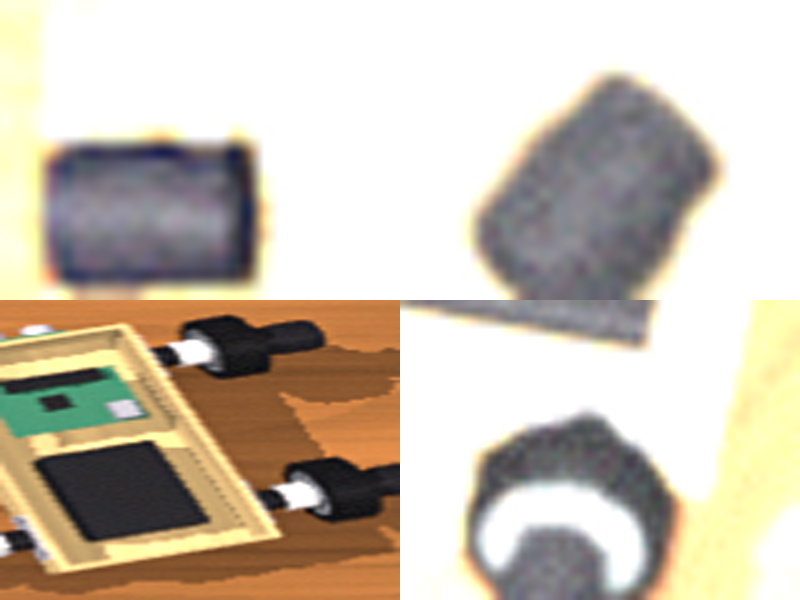

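The c3 crop shows the cap's +y end (side view) as a plain rounded closed end and its -y end with a dark rim. So the mouth faces -y, toward the rover, and the stand yaw is ≈0.014. The lower tray corners are at top (396.6,275.2) and (350,288.8). Next I'll refine the rover pose and probe the axle by touch.

```bash
cat >> geo.py <<'E'
import json,os
PI=np.pi
class Rover:
    def __init__(s,t,th): s.t=np.array(t);s.th=th;s.R=np.array([[np.cos(th),-np.sin(th)],[np.sin(th),np.cos(th)]])
    def w(s,x,y,z): return [*(s.t+s.R@[x,y]),z]
    def l(s,p): return [*(s.R.T@(np.array(p[:2])-s.t)),p[2]]
    def f(s,F): return [*(s.R.T@np.array(F[:2])),F[2]]
    def rot(s): return [PI,0,s.th+YS]
YS=-PI/2
E
python3 - <<'E'
import geo
from geo import *
from plant import arm
np.set_printoptions(precision=4,suppress=True)
t=arm.grab_frame("top")
L=[(.11,.055),(.11,-.055),(-.11,-.055),(-.11,.055)]
tc=[(323,202.5),(365.5,190),(396.6,275.2),(350,288.8)]
T,th,r=rigid(L,[onz(t,c,.104) for c in tc]);print(T,th,r)
json.dump([list(T),th],open("rover.json","w"))
rv=Rover(T,th)
for ys in(-PI/2,PI/2):
    print(ys,arm.inverse_kinematics(rv.w(.075,.1,.12),[PI,0,th+ys]),arm.inverse_kinematics([.488,.238,.1],[PI,0,.0137+ys]))
E
```

```text
[ 0.512 -0.197] 0.26595061165041767 [1.2129 0.7508 3.1863 3.3935]
-1.5707963267948966 [ 0.3803  0.3786 -0.3646  1.6996  0.1491  1.0908 -2.9054] [ 0.412   0.7168 -1.2845  1.7507  0.7269  1.2477  2.0936]
1.5707963267948966 [ 0.5831  0.4256 -0.628   1.6904  0.2736  1.1148  0.1418] [ 0.3924  0.6807 -1.2387  1.7513  0.6854  1.2224 -1.0192]
```

```bash
sed -i 's/^YS=.*/YS=PI\/2/' geo.py
python3 - <<'E'
from geo import *
from plant import arm
rv=Rover(*json.load(open("rover.json")))
P=lambda m:print(m,round(arm.current_time_s(),2),np.round(rv.l(arm.current_eef_pos()),4),"F",np.round(rv.f(arm.current_contact_force()),2),"gap",round(arm.current_finger_gap(),4))
P("0")
arm.close(20);P("closed")
arm.move_to(rv.w(.075,.103,.2),rv.rot());P("above")
arm.movel(rv.w(.075,.103,.13),rate=.15);P("near")
h=arm.movel(rv.w(.075,.103,.098),rate=.025,guard=3);P(h)
E
```

```text
0 0.25 [-0.4598 -0.2999  0.2498] F [0.52 1.14 0.09] gap 0.0852
closed 1.02 [-0.4598 -0.3001  0.2503] F [-0.28  0.07 -0.07] gap 0.0002
above 3.41 [0.0745 0.1014 0.1999] F [-0.45 -0.55 -0.66] gap 0.0002
near 4.03 [0.0753 0.1028 0.1306] F [0.81 0.72 0.71] gap -0.0001
True 5.0 [0.075  0.103  0.1037] F [-1.45  0.29  6.82] gap -0.0002
```

Run:
```python
from geo import *
from plant import arm
rv=Rover(*json.load(open("rover.json")))
P=lambda m:print(m,round(arm.current_time_s(),2),np.round(rv.l(arm.current_eef_pos()),4),"F",np.round(rv.f(arm.current_contact_force()),2),"M",np.round(arm.current_torque(),2),"gap",round(arm.current_finger_gap(),4),round(arm.current_finger_force(),1))
arm.movel(rv.w(.075,.103,.125),rate=.15)
arm.ungrasp();P("open")
arm.movel(rv.w(.075,.103,.080),rate=.1,guard=6);P("down")
arm.close(20);P("closed")
arm.ungrasp();P("open")
arm.movel(rv.w(.075,.103,.17),rate=.25);P("up")
```

```text
open 6.08 [0.075 0.103 0.125] F [-0.47  0.11  0.92] M [-0.01 -0.02  0.02] gap 0.0851 0.0
down 6.68 [0.0752 0.1031 0.0801] F [0.93 0.17 0.48] M [-0.03 -0.04 -0.01] gap 0.0855 0.0
closed 7.37 [0.0763 0.103  0.0803] F [ 5.09 -1.54 -2.49] M [ 0.1  -1.06  0.05] gap 0.0087 20.2
open 8.09 [0.075 0.103 0.08 ] F [-0.17 -0.63  0.4 ] M [0.02 0.03 0.01] gap 0.0853 0.0
up 8.6 [0.0753 0.1028 0.171 ] F [-0.77 -0.21 -0.47] M [ 0.04  0.03 -0.02] gap 0.0854 0.0
```

The axle is at x≈76.3 mm in the rover frame and z≈79.7 mm. Next I'll take the spacer.

```bash
cat >> geo.py <<'E'
from plant import arm
rv=Rover(*json.load(open("rover.json"))) 
st=Rover([.4875,.2377],.0137)
AX,AZ=.0763,.0797
def P(m):print(m,round(arm.current_time_s(),2),"rv",np.round(rv.l(arm.current_eef_pos()),4),"F",np.round(rv.f(arm.current_contact_force()),2),"M",np.round(rv.f(arm.current_torque()),2),"gap",round(arm.current_finger_gap(),4))
def pick(y,z,N):
    arm.move_to(st.w(0,y,.16),st.rot());arm.movel(st.w(0,y,z),rate=.15,guard=8);P("at")
    arm.close(N);P("grip");print(np.round(st.l(arm.current_eef_pos()),4))
    arm.movel(st.w(0,y,z+.07),rate=.2);P("lift")
def snap(name):
    o=[]
    for n in("top","side"):
        f=arm.grab_frame(n);x,y=(260,180) if n=="top" else (250,130)
        o.append(cv2.resize(f["frame"][y:y+75,x:x+100,::-1],(400,300),interpolation=cv2.INTER_CUBIC))
    cv2.imwrite(f"pics/{name}.png",np.hstack(o))
E
python3 - <<'E'
from geo import *
pick(.0035,.063,40)
arm.move_to(rv.w(AX,.165,.16),rv.rot())
arm.movel(rv.w(AX,.165,AZ-.001),rate=.15);P("pre")
snap("s1")
E
```

```text
at 10.64 rv [0.0921 0.4293 0.0638] F [-0.89 -0.01  1.08] M [ 0.   -0.02 -0.01] gap 0.0855
grip 11.23 rv [0.0931 0.429  0.0639] F [ 4.95 -1.24  1.7 ] M [-0.24 -1.15  0.01] gap 0.0229
[0.0016 0.0037 0.0639]
lift 11.73 rv [0.0911 0.4293 0.1331] F [-0.88  0.41 -0.36] M [ 0.02  0.   -0.01] gap 0.0232
pre 13.46 rv [0.077  0.1657 0.0794] F [0.54 0.24 0.22] M [ 0.01 -0.01 -0.01] gap 0.0227
```

View pics/s1.png

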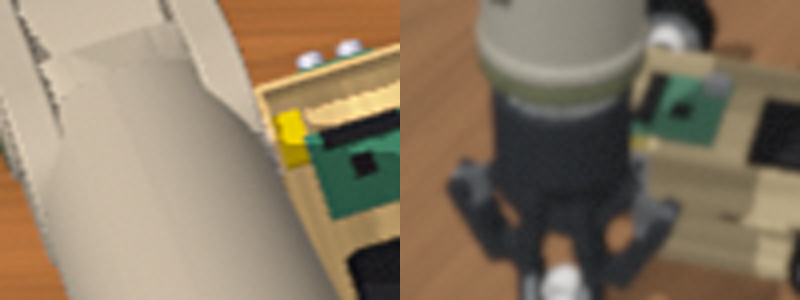

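Top view is hidden by the arm, and the side view shows the spacer held below the gripper at about (565,285) in the crop, bore facing the axle. I'll feel my way on.

Run:
```python
from geo import *
h=arm.movel(rv.w(AX,.148,AZ-.001),rate=.08,guard=4);P(h)
h=arm.movel(rv.w(AX,.136,AZ-.001),rate=.03,guard=4);P(h)
arm.dwell(.1);P("")
```

```text
False 13.92 rv [0.0762 0.1467 0.0788] F [ 0.79  0.02 -0.46] M [ 0.03 -0.01  0.06] gap 0.0231
False 14.47 rv [0.0763 0.136  0.0786] F [-1.08  0.07  0.49] M [-0.01 -0.01  0.  ] gap 0.0231
 14.57 rv [0.0763 0.1362 0.0787] F [-0.52  0.95 -0.41] M [-0.04 -0.01 -0.  ] gap 0.0231
```

Run:
```python
from geo import *
h=arm.movel(rv.w(AX,.126,AZ-.001),rate=.03,guard=18);P(h)
h=arm.movel(rv.w(AX,.116,AZ-.001),rate=.03,guard=18);P(h)
h=arm.movel(rv.w(AX,.1,AZ-.001),rate=.03,guard=18);P(h)
h=arm.movel(rv.w(AX,.074,AZ-.001),rate=.028,guard=14);P(h)
```

```text
False 15.05 rv [0.0763 0.1254 0.0787] F [-0.19 -0.68 -0.49] M [-0.17  0.01 -0.02] gap 0.0228
False 15.53 rv [0.0762 0.1147 0.0787] F [-0.43 -4.35  0.17] M [-0.76  0.03  0.01] gap 0.0231
False 16.22 rv [0.0763 0.1002 0.0786] F [ 0.53  0.42 -0.65] M [-0.04  0.01 -0.02] gap 0.0229
True 17.0 rv [0.076 0.08  0.078] F [0.75 1.23 0.66] M [ 0.13 -0.14 -0.01] gap 0.0229
```

The spacer is seated, with the TCP stopping at y≈0.080. Release it, check it, and take the wheel.

Run:
```python
from geo import *
arm.ungrasp();P("rel")
arm.movel(rv.w(AX,.0815,.17),rate=.25)
arm.move_to(st.w(0,-.0585,.18),st.rot());P("over")
snap("s2")
arm.movel(st.w(0,-.0585,.076),rate=.15,guard=8);P("at");arm.dwell(.15)
arm.close(60);P("grip");print(np.round(st.l(arm.current_eef_pos()),4))
arm.movel(st.w(0,-.0585,.14),rate=.2);P("lift")
```

```text
rel 17.63 rv [0.0757 0.0802 0.0777] F [ 0.39 -0.48  0.03] M [ 0.07 -0.01  0.01] gap 0.0854
over 19.26 rv [0.076  0.3675 0.1794] F [-0.01 -0.34 -0.04] M [-0.06 -0.06 -0.02] gap 0.0853
at 20.2 rv [0.0766 0.3693 0.0768] F [-0.73 -0.6  -0.  ] M [-0.01  0.03 -0.01] gap 0.0853
grip 20.71 rv [0.0772 0.3692 0.077 ] F [ 2.22 -0.37  5.22] M [-0.11 -0.41 -0.02] gap 0.0589
[ 0.0012 -0.0582  0.077 ]
lift 21.18 rv [0.0758 0.3691 0.1401] F [ 0.21 -0.25 -0.53] M [0.04 0.02 0.01] gap 0.0589
```

View pics/s2.png

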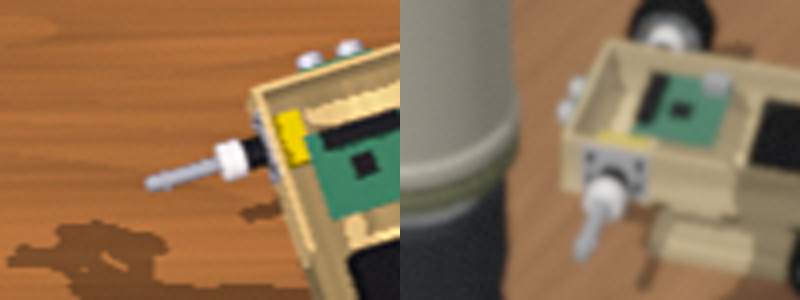

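The spacer sits against the nose (top crop (235,158), side crop (603,195)). Now the wheel.

Run:
```python
from geo import *
z=AZ-.0055
arm.move_to(rv.w(AX,.17,.16),rv.rot())
arm.movel(rv.w(AX,.17,z),rate=.15);arm.dwell(.2);P("pre")
h=arm.movel(rv.w(AX,.150,z),rate=.08,guard=4);P(h)
h=arm.movel(rv.w(AX,.138,z),rate=.03,guard=4);P(h)
if not h:
  for y in(.130,.122,.112):
    h=arm.movel(rv.w(AX,y,z),rate=.03,guard=18);P((y,h))
    if h:break
```

```text
pre 22.92 rv [0.077  0.1699 0.0753] F [-0.01 -0.68 -0.3 ] M [ 0.05 -0.02  0.01] gap 0.0589
False 23.32 rv [0.0761 0.1489 0.0741] F [-0.23  0.82 -1.27] M [ 0.02  0.08 -0.03] gap 0.0591
True 23.62 rv [0.0759 0.1447 0.0736] F [ 0.71 -0.88 -2.23] M [-0.01 -0.03 -0.  ] gap 0.0593
```

Run:
```python
from geo import *
for dz,dx in((-.0072,0),(-.0085,0),(-.004,0),(-.0065,.0015),(-.0065,-.0015)):
  z=AZ+dz
  arm.movel(rv.w(AX+dx,.150,z),rate=.08)
  h=arm.movel(rv.w(AX+dx,.138,z),rate=.03,guard=4);P((dz,dx,h))
  if not h: break
```

```text
(-0.0072, 0, False) 24.43 rv [0.0762 0.1378 0.0725] F [ 0.03 -0.5  -1.48] M [ 0.01  0.02 -0.03] gap 0.0589
```

Run:
```python
from geo import *
z=AZ-.0077
for y,g in((.130,18),(.120,18),(.11,18),(.093,14)):
    h=arm.movel(rv.w(AX,y,z),rate=.028,guard=g);P((y,h))
    if h:break
```

```text
(0.13, False) 24.86 rv [0.0763 0.1293 0.072 ] F [ 1.01  0.37 -0.03] M [-0.13  0.04  0.04] gap 0.0593
(0.12, False) 25.37 rv [0.0762 0.1193 0.072 ] F [-0.49 -0.55 -0.07] M [-0.16  0.01 -0.  ] gap 0.0593
(0.11, False) 25.88 rv [0.0763 0.1092 0.072 ] F [-0.23 -0.75 -1.21] M [-0.13  0.06 -0.01] gap 0.0594
(0.093, True) 26.38 rv [0.076  0.0981 0.0714] F [0.86 1.81 1.4 ] M [ 0.17 -0.2   0.07] gap 0.0592
```

The wheel is up against the spacer at TCP y≈0.098. Now the cap.

Run:
```python
from geo import *
arm.ungrasp();P("rel")
arm.movel(rv.w(AX,.098,.18),rate=.25)
y=.0615
arm.move_to(st.w(0,y,.16),st.rot());snap("s3")
arm.movel(st.w(0,y,.0655),rate=.15,guard=8);arm.dwell(.15);P("at")
arm.close(70);P("grip");print(np.round(st.l(arm.current_eef_pos()),4))
arm.movel(st.w(0,y,.14),rate=.2);P("lift")
arm.move_to(rv.w(AX,.175,.16),rv.rot())
z=AZ-.002
arm.movel(rv.w(AX,.175,z),rate=.15);arm.dwell(.2);P("pre")
o=[]
f=arm.grab_frame("side");cv2.imwrite("pics/s4.png",np.hstack([cv2.imread("pics/s3.png"),cv2.resize(np.clip(f["frame"][160:235,250:350,::-1]*1.5,0,255).astype(np.uint8),(400,300),interpolation=cv2.INTER_CUBIC)])[:,400:])
```

```text
rel 26.77 rv [0.0755 0.0982 0.071 ] F [0.51 1.08 1.09] M [ 0.02  0.04 -0.05] gap 0.0857
at 29.83 rv [0.1067 0.4858 0.0667] F [-0.28 -0.35 -0.47] M [-0.04  0.02 -0.08] gap 0.0856
grip 30.38 rv [0.1077 0.4852 0.0664] F [ 5.58 -1.3   2.05] M [-0.31 -1.2  -0.02] gap 0.0286
[0.0018 0.0617 0.0664]
lift 30.91 rv [0.1056 0.4854 0.1399] F [ 0.53 -0.85 -0.7 ] M [-0.04  0.01  0.03] gap 0.0289
pre 33.0 rv [0.077  0.1749 0.0788] F [ 0.18  0.57 -0.5 ] M [-0.    0.03 -0.05] gap 0.0287
```

View pics/s4.png

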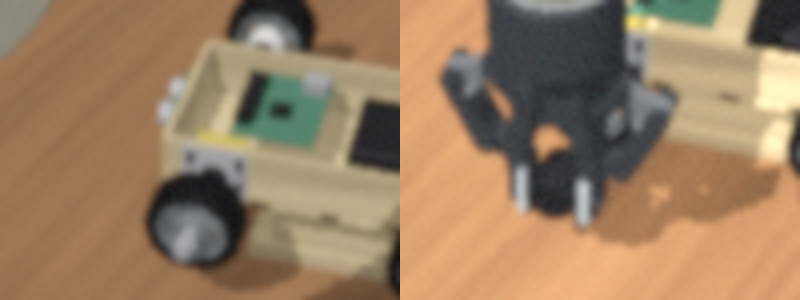

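The wheel is fitted, its hub at about (195,235) in the left half with the axle tip showing. The cap is held with its closed end outward, at (555,185). Insert.

Run:
```python
from geo import *
for dz,dx in((-.002,0),(-.0035,0),(-.0005,0),(-.002,.0015),(-.002,-.0015)):
  z=AZ+dz
  arm.movel(rv.w(AX+dx,.155,z),rate=.08,guard=5)
  h=arm.movel(rv.w(AX+dx,.1425,z),rate=.03,guard=4);P((dz,dx,h))
  if not h: break
```

```text
(-0.002, 0, False) 34.02 rv [0.0763 0.1425 0.0777] F [ 0.45 -0.17 -0.05] M [-0.01 -0.03 -0.01] gap 0.0284
```

Run:
```python
from geo import *
z=AZ-.002
for y in(.136,.132,.128,.124):
    h=arm.movel(rv.w(AX,y,z),rate=.025,guard=20);P((y,h))
    if h:break
```

```text
(0.136, False) 34.42 rv [0.0763 0.1354 0.0777] F [-1.62 -1.01 -0.03] M [-0.01  0.02 -0.01] gap 0.0287
(0.132, False) 34.73 rv [0.0762 0.1308 0.0777] F [-0.51 -3.19 -0.04] M [-0.65  0.07  0.01] gap 0.0287
(0.128, False) 35.04 rv [0.0763 0.1285 0.0776] F [ 0.04  1.92 -0.95] M [0.36 0.03 0.  ] gap 0.0285
(0.124, False) 35.35 rv [0.0764 0.1283 0.0775] F [-0.54 12.05  1.13] M [2.39 0.25 0.05] gap 0.0286
```

Run:
```python
from geo import *
arm.movel(rv.w(AX,.128,AZ-.002),rate=.03)
arm.ungrasp();P("rel")
arm.movel(rv.w(AX,.128,.18),rate=.2)
arm.move_to(st.w(0,0,.25),st.rot());arm.dwell(.2)
snap("s5");print(arm.current_time_s())
```

```text
rel 36.23 rv [0.0763 0.1279 0.0777] F [0.72 0.01 0.  ] M [-0.03  0.01 -0.04] gap 0.0853
38.3583
```

View pics/s5.png

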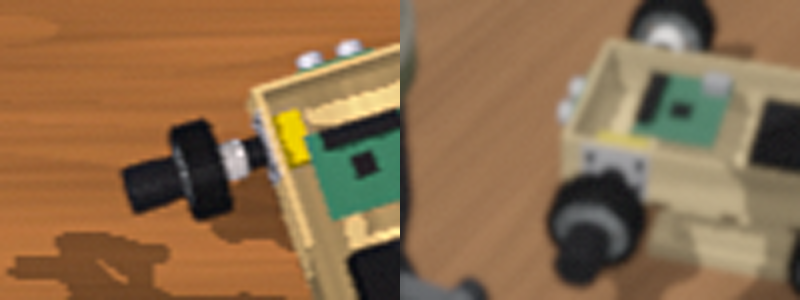

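The spacer (235,158), wheel (202,168) and cap (145,187) are stacked like the finished wheels, with no gaps showing. Handing in.

```bash
python3 -c "
from plant import arm
print(arm.close_job())"
```

```text
the job is handed in; nothing more can be done
None
```

I fitted the spacer, wheel and cap, saw the cap snap home, and handed the job in at about 38 s; no verdict was returned.

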